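# Fish the wooden spatula out through the opening in the marble shelf

### The job

The wooden spatula lies under the low marble shelf and is longer than the opening in the slab. Take hold of it through the opening, tilt it and draw it out end first, and finish still holding it in the gripper, all of it well clear above the slab and still, touching nothing else. Do not disturb the spice bottle, the cup, the pot lid or the strainer.

Things in the scene. Friction and masses are not known exactly. Their poses are not given: they have to be found in the camera images.
- shelf: Low marble shelf, fixed. Origin on the worktop (z = 0) under the slab's centre; y along its long side, z up. Slab 290 mm (x) by 500 mm (y); underside 95 mm, top 115 mm above the worktop. Closed below by iron end plates (inner faces y = +-236 mm) and thin iron rails along the long sides (inner faces x = +-134 mm); the floor below is the worktop.
- opening (a point): Centre of the rectangular opening in the middle of the slab, level with the slab's top face (115 mm above the worktop). Opening: 190 mm across (shelf x -95 to 95) by 240 mm along (shelf y -120 to 120).
- spatula: Loose light-wood spatula, 320 mm long, 0.09 to 0.16 kg, flat on the worktop under the slab, long axis within 4 degrees of the shelf's y, blade towards its +y. Origin: mid-length, on the underside; x towards the blade tip, z up. Handle 22 mm wide, 18 mm thick, from x = -160 to 75 mm; blade 60 mm wide, 8 mm thick, x = 90 to 160, flush with the handle's underside. Both ends hidden.
- spatula_tip (a point): Middle of the blade's end edge (x = 160 mm on the spatula, 4 mm above its underside).
- spatula_tail (a point): Middle of the handle's end face (x = -160 mm on the spatula, 9 mm above its underside).
- spatula_grip (a point): A good place to grip: centre of the handle's section at x = 40 mm on the spatula, 9 mm above its underside. (Balance point about x = 10 mm; a neck 40 mm wide, 8 mm thick, joins handle and blade at x = 68 to 98.)
- spice_bottle: Bystander: amber glass spice bottle with a red cap, 42 mm across, 95 mm tall, standing on the slab near the corner at the shelf's +x +y end (about 115 mm and 190 mm from the centre). Origin at the centre of its base.
- cup: Bystander: aluminium cup, 72 mm across the rim, 80 mm tall, on the worktop just behind the shelf (its +x side). Origin at the centre of its base.
- pot_lid: Bystander: steel pot lid with black knob, 144 mm across, 40 mm tall, lying on the worktop past the shelf's -y end. Origin at the centre of its underside.
- strainer: Bystander: yellow plastic strainer, bowl 120 mm across and 50 mm tall, handle reaching 158 mm from the bowl's centre along its +y, on the worktop past the shelf's +y end. Origin at the centre of the bowl's base.

How it is judged:
On the way:
1. the spatula slants through the opening: one end out above the slab, the other still below it (((height (world z) of spatula_tip above 0.12 m and height (world z) of spatula_tail below 0.095 m) or (height (world z) of spatula_tail above 0.12 m and height (world z) of spatula_tip below 0.095 m)) and contact force between spatula and the fingers above 1 N), for 0.1 s.
At the end, for the whole second after the job is handed in: The gripper still holds the spatula (more than 1 N), both its ends are at least 140 mm above the worktop (25 mm above the slab's top), it touches nothing but the fingers and is still (under 40 mm/s) (height (world z) of each of spatula_tip, spatula_tail above 0.14 m and contact force between spatula and the fingers above 1 N and contact force between spatula and shelf below 0.2 N and contact force between spatula and spice_bottle below 0.2 N and contact force between spatula and cup below 0.2 N and contact force between spatula and pot_lid below 0.2 N and contact force between spatula and strainer below 0.2 N and linear speed of spatula below 0.04 m/s); the arm keeps its last pose, push and grip.
It fails at once if the spice bottle is shifted by more than 30 mm or tipped (distance of spice_bottle from where it was at the start of the episode above 0.03 m or angle between spice_bottle's own z axis and vertical above 0.35 rad).
It fails at once if the cup is shifted by more than 30 mm or tipped (distance of cup from where it was at the start of the episode above 0.03 m or angle between cup's own z axis and vertical above 0.35 rad).
It fails at once if the pot lid is shifted by more than 30 mm or tipped (distance of pot_lid from where it was at the start of the episode above 0.03 m or angle between pot_lid's own z axis and vertical above 0.35 rad).
It fails at once if the strainer is shifted by more than 30 mm or tipped (distance of strainer from where it was at the start of the episode above 0.03 m or angle between strainer's own z axis and vertical above 0.35 rad).
It also fails if it takes over 42 s, if anything falls off the work surface, if the arm or the gripper's body presses on something with over 40 N, if the wrist force passes 120 N, or if a joint passes its speed limit or range.

### The arm

A 6-joint arm with a two-finger parallel gripper is mounted at the origin on the work surface. World frame = base frame: x ahead of the robot, y to its left, z up, the work surface at z = 0. Lengths are in m, angles in rad, forces in N, time in s.
With the tool pointing down it reaches from about 0.35 to 0.775 m from the base axis. Payload 7.3 kg.
Tool frame: the origin (TCP) lies at the very end of the fingers, on their centre line; the grasp point (between the pads) lies 19 mm behind it (pinch_z is the distance from the TCP to the grasp point, in m); z points along the fingers, y is the line along which they close (so a half turn about z gives the same grasp; the last joint's range is limited). The gripper opens to 92 mm and grips with 3 to 60 N. Pads are 19 mm wide; open, the fingers measure 130 mm over their backs; the gripper's body (75 mm by 190 mm) begins 47 mm behind the grasp point.
Start: joints at [0.998, 0.342, 1.524, -0, 1.275, -0.146], TCP at [0.217, 0.478, 0.201] pointing down, gripper open.
Joint ranges: [-2.53, 2.53], [-0.77, 2.02], [0.04, 2.7], [-1, 4.14], [0.28, 2.66], [-3.11, 3.11]. Speed limits (rad/s): [2.57, 2.57, 3.14, 3.14, 3.14, 3.14].

### API

Orientations are given as [roll, pitch, yaw] about the fixed x, y, z axes, in that order (R = Rz(yaw) Ry(pitch) Rx(roll)).
In Python, from cell import * gives the robot as it stands.
- The arm moves only by the tool arm_command, never from a script. Its arguments are lists of equal length, an entry for each row: "fingers": the gripper command: -1 is fully open, 1 is shut, values between are in proportion; "travel": the shift along the tool's x, y, z in m, a list of three; "dr": the turn, a rotation vector about the tool's x, y, z in degrees, a list of three. In form: {"fingers": [fingers, ...], "travel": [[x, y, z], ...], "dr": [[wx, wy, wz], ...]}. A call has 1 to 8 rows; each row is the pose to reach, as a shift and turn from the pose commanded when the call began, along the tool's axes at that moment; what a row does not reach only later rows make up. A row lasts 1/12 s, in which the tool goes at most 41.7 mm and 7.16 degrees, less where a joint would pass 70% of its speed; a pose out of reach is approached as far as the arm can. A call with a gripper value outside its range is refused whole. The fingers move at their own pace and stop on an object; "squeeze" is the grip in N (left out, the last holds). Time passes only in rows, so rows that repeat a pose let the fingers close. It gives the time, the measured TCP pose, the force, the opening and the grip force at its end, in the units of the state.
- observe(): the state, without advancing time (a new reading comes with each control period).
- read_camera(name): name is "scene" or "top" or "wrist"; returns a dict with "color" (384x512x3 uint8, blue, green, red), "z_map" (384x512 float32, m along the optical axis (not along the pixel's ray), 0 where there is no reading), "fx", "fy", "cx", "cy" (pixels), "k1" (the pictures are not rectified: a ray, as slopes to the right and down, at radius r is drawn at 1 + k1 r^2 times it, then the intrinsics apply), "R" (3x3) and "t" (3): a world point X has camera coordinates R X + t. Camera axes: x right, y down, z forward; pixel columns grow to the right and rows downward; lengths in m; the calibration is good to about 2 mm. A picture is of the moment at which its call begins.
- hand_in(): hands the job in; it is judged then, once.
The state is a dict: "time": time; "qpos": joint angles; "qvel": joint speeds; "joint_efforts": joint torques, N m; "tool_pos": TCP position; "tool_rot": TCP orientation; "contact_force": force on the tool from outside, world axes, zero at the start; "torque": the same for the moment, N m; "opening": finger opening in m; "grip_force": force on a finger pad.
Only numpy, scipy, OpenCV 4.12 (cv2) and the standard library are available. Lean on these libraries where they do the work, as an engineer would, in place of code of your own. Each camera call takes 0.05 s, during which the arm holds its last target. There are 200 camera calls.

## Working session

There is one attempt and no reset: what is moved stays moved. The work goes in short steps, Python scripts to look and compute and a tool call to move; the robot and the scene stay as the last step left them, time stands still between calls to the robot, and variables do not carry over. Pictures are saved under pics/ and viewed, at most 12 in all, crops included, and the job is handed in when it is done.

Besides the shell and the picture viewer there is one more tool, called after "Call:" as name(argument=value, ...) on one line, values as JSON. arm_command: Moves the arm, as the interface text tells. Its arguments: {"type":"object","properties":{"fingers":{"type":"array","items":{"type":"number"}},"travel":{"type":"array","items":{"type":"array","items":{"type":"number"}}},"dr":{"type":"array","items":{"type":"array","items":{"type":"number"}}},"squeeze":{"type":"number"}},"required":["fingers","travel","dr"]}

```bash
ls; mkdir -p pics; python3 - <<'E'
from cell import *
import cv2,numpy as np
o=observe(); print(o)
a=[]
for n in ["top","scene"]:
    c=read_camera(n); a.append(c["color"]); np.savez(f"{n}0.npz",**c)
    print(n,c["fx"],c["fy"],c["cx"],c["cy"],c["k1"],c["R"].round(3).tolist(),c["t"].round(3).tolist())
    cv2.imwrite(f"pics/{n}0.png",c["color"])
E
```

```text
pics
{'time': 0.0, 'qpos': array([ 9.98011940e-01,  3.42748055e-01,  1.52504306e+00, -7.18123424e-06,
        1.27539006e+00, -1.46012633e-01]), 'qvel': array([-2.43344069e-04,  1.74677352e-03,  5.15503213e-05,  7.43215439e-04,
        1.91909555e-04,  4.20175261e-05]), 'joint_efforts': array([-2.17952487e-05, -4.31239700e+01, -2.44218493e+01,  7.19089690e-02,
        5.59267402e-02, -9.50873232e-05]), 'tool_pos': array([0.21705236, 0.4775272 , 0.19992276]), 'tool_rot': array([-3.14002004e+00, -2.24326178e-04,  2.71482282e+00]), 'contact_force': array([-0.41510666, -0.50244032, -0.03794843]), 'torque': array([-0.02863029, -0.00402065, -0.02905269]), 'grip_force': 0.0, 'opening': 0.0919495152053662}
top 467.79932741586225 467.79932741586225 249.01377847669977 194.56217115700775 -0.10678425309162302 [[0.012, -1.0, -0.024], [-0.995, -0.009, -0.1], [0.1, 0.025, -0.995]] [0.053, 0.623, 1.356]
scene 447.98406895554024 447.98406895554024 260.9079982914449 198.29105708995922 -0.14298234471827453 [[0.58, 0.815, -0.007], [0.671, -0.482, -0.563], [-0.462, 0.321, -0.826]] [-0.371, -0.332, 1.594]
```

View pics/top0.png

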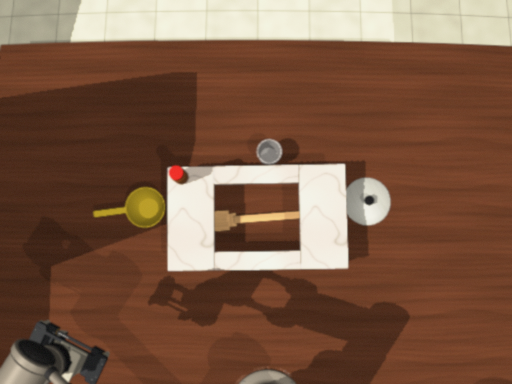

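View pics/scene0.png

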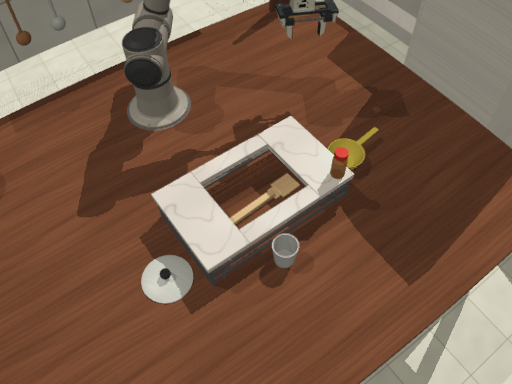

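The top view shows the slab at pixels (167,165)–(348,271), the opening at (214,183)–(300,251), and the spatula with its blade at (214–237, 210–231) and its handle running right to (300,215). The red-capped bottle is at (177,174). The scene view agrees.

```bash
cat > h.py <<'E'
import cv2,numpy as np
def rays(c,uv):
    K=np.array([[c["fx"],0,c["cx"]],[0,c["fy"],c["cy"]],[0,0,1.]])
    n=cv2.undistortPoints(np.array(uv,float).reshape(-1,1,2),K,np.array([float(c["k1"]),0,0,0])).reshape(-1,2)
    return np.c_[n,np.ones(len(n))]@c["R"], -c["R"].T@c["t"]
def onz(c,uv,z):
    d,o=rays(c,uv); return o+d*((z-o[2])/d[:,2])[:,None]
E
python3 - <<'E'
from h import *
c=dict(np.load("top0.npz")); im=c["color"]; hsv=cv2.cvtColor(im,cv2.COLOR_BGR2HSV)
m=((hsv[...,1]<60)&(hsv[...,2]>150)).astype(np.uint8); m[:100]=0
m=cv2.morphologyEx(m,cv2.MORPH_OPEN,np.ones((3,3)))
m[:,346:]=0 if False else m[:,346:]
cs,h=cv2.findContours(m,cv2.RETR_CCOMP,cv2.CHAIN_APPROX_NONE)
for i,k in enumerate(cs):
    if cv2.contourArea(k)>1500:
        r=cv2.minAreaRect(k); P=onz(c,cv2.boxPoints(r),0.115)
        print(i,h[0][i],cv2.contourArea(k),np.round(r[0],1),np.round(P,4).tolist(),P.mean(0).round(4))
        e=P[1]-P[0];f=P[2]-P[1];print(np.linalg.norm(e),np.linalg.norm(f),np.degrees(np.arctan2(e[1],e[0])))
# spatula
s=((hsv[...,0]>8)&(hsv[...,0]<24)&(hsv[...,2]>120)&(hsv[...,1]>60)).astype(np.uint8)
mm=np.zeros_like(s); mm[186:249,215:300]=1; s*=mm
for u in range(214,301,4):
    v=np.where(s[:,u])[0]
    if len(v): 
        P=onz(c,[[u,v.min()-.5],[u,v.max()+.5]],0.018 if u>238 else .008); print(u,v.min(),v.max(),P.round(4).tolist(), P.mean(0).round(4))
z=c["z_map"]; print("depth-derived z at", [ (p, z[p[1],p[0]]) for p in [(226,220),(260,218),(290,216),(240,200),(190,220)]])
E
```

```text
6 [ 8  5  7 -1] 18146.5 [256.8 217.3] [[0.6909, 0.295, 0.115], [0.7037, -0.2139, 0.115], [0.4131, -0.2167, 0.115], [0.3985, 0.2819, 0.115]] [0.5516 0.0366 0.115 ]
0.5090774745971788 0.29057617142210573 -88.56689684566811
7 [-1 -1 -1  6] 5943.0 [256.5 217. ] [[0.4531, 0.1557, 0.115], [0.6481, 0.1594, 0.115], [0.6503, -0.0839, 0.115], [0.456, -0.0843, 0.115]] [0.5519 0.0367 0.115 ]
0.19500533405475617 0.24333840647531796 1.0810967230478057
218 211 230 [[0.5753, 0.1536, 0.008], [0.5151, 0.1526, 0.008]] [0.5452 0.1531 0.008 ]
222 211 230 [[0.5754, 0.1416, 0.008], [0.5153, 0.1405, 0.008]] [0.5453 0.141  0.008 ]
226 211 229 [[0.5755, 0.1295, 0.008], [0.5184, 0.1285, 0.008]] [0.547 0.129 0.008]
230 214 226 [[0.5666, 0.1173, 0.008], [0.5275, 0.1167, 0.008]] [0.5471 0.117  0.008 ]
234 213 226 [[0.5698, 0.1053, 0.008], [0.5277, 0.1046, 0.008]] [0.5487 0.1049 0.008 ]
238 216 222 [[0.5609, 0.0931, 0.008], [0.5398, 0.0928, 0.008]] [0.5503 0.0929 0.008 ]
242 215 223 [[0.5634, 0.0807, 0.018], [0.5366, 0.0803, 0.018]] [0.55   0.0805 0.018 ]
246 199 223 [[0.6115, 0.0693, 0.018], [0.5367, 0.0684, 0.01
[... 683 characters left out ...]
 -0.0268, 0.018]] [ 0.5556 -0.0267  0.018 ]
282 212 220 [[0.5736, -0.0385, 0.018], [0.5468, -0.0387, 0.018]] [ 0.5602 -0.0386  0.018 ]
286 212 219 [[0.5737, -0.0505, 0.018], [0.5499, -0.0506, 0.018]] [ 0.5618 -0.0505  0.018 ]
290 211 219 [[0.5768, -0.0624, 0.018], [0.55, -0.0625, 0.018]] [ 0.5634 -0.0624  0.018 ]
294 211 219 [[0.5769, -0.0743, 0.018], [0.5501, -0.0744, 0.018]] [ 0.5635 -0.0743  0.018 ]
298 189 218 [[0.6431, -0.0861, 0.018], [0.5532, -0.0863, 0.018]] [ 0.5981 -0.0862  0.018 ]
depth-derived z at [((226, 220), np.float32(1.4036857)), ((260, 218), np.float32(1.394967)), ((290, 216), np.float32(1.3937638)), ((240, 200), np.float32(1.4173918)), ((190, 220), np.float32(1.3013076))]
```

```bash
python3 - <<'E'
from h import *
c=dict(np.load("top0.npz"))
cv2.imwrite("pics/crop1.png",cv2.resize(c["color"][150:285,150:400],None,fx=3.2,fy=3.2,interpolation=cv2.INTER_CUBIC))
E
```

```text
(no output)
```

View pics/crop1.png

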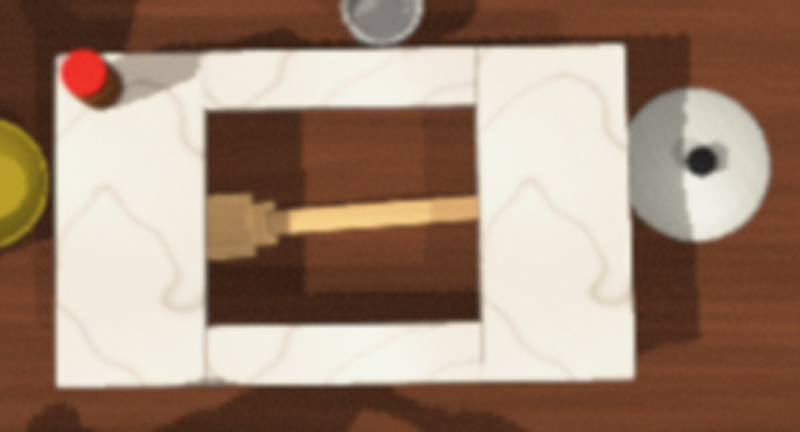

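The crop shows the blade step at crop (253,225), the neck start at (276,222), and the handle running to (478,207). The gripper body's size against the 190 mm opening matters for the grasp, so I'll measure it from the depth maps in the tool frame.

```bash
python3 - <<'E'
from cell import *
from h import *
from scipy.spatial.transform import Rotation as R
o=observe(); T=R.from_euler("xyz",o["tool_rot"]).as_matrix(); print(T.round(3).tolist())
pts=[]
for n in ["top","scene"]:
    c=dict(np.load(n+"0.npz")); z=c["z_map"]; v,u=np.mgrid[:384,:512]; k=(z>0)
    uv=np.c_[u[k],v[k]]; d,oo=rays(c,uv); P=oo+d*z[k][:,None]
    L=(P-o["tool_pos"])@T
    q=(np.abs(L[:,0])<.2)&(np.abs(L[:,1])<.2)&(L[:,2]>-.3)&(P[:,2]>.15); L=L[q]; pts.append(L)
    print(n,len(L))
    for a in np.arange(-.3,.01,.015):
        s=L[(L[:,2]>=a)&(L[:,2]<a+.015)]
        if len(s)>2: print(round(a,3),len(s),np.percentile(s[:,:2],[2,98],axis=0).T.round(3).tolist())
w=read_camera("wrist"); np.savez("wrist0.npz",**w)
Rc=w["R"]; print("wristcam in tool",((-Rc.T@w["t"]-o["tool_pos"])@T).round(3),(T.T@Rc.T).round(3).tolist())
s=dict(np.load("scene0.npz"))["color"][0:60,260:360]
s=cv2.resize(s,(600,360),interpolation=cv2.INTER_CUBIC); cv2.imwrite("pics/grip.png",s)
t=dict(np.load("top0.npz"))["color"][310:384,0:130]
cv2.imwrite("pics/grip.png",np.vstack([s,cv2.resize(t,(600,240))])[:600])
E
```

```text
[[-0.91, 0.414, -0.001], [0.414, 0.91, -0.001], [0.0, -0.001, -1.0]]
top 2426
-0.3 5 [[-0.001, 0.005], [-0.041, -0.039]]
-0.27 13 [[-0.035, 0.008], [-0.035, -0.013]]
-0.255 106 [[-0.039, -0.003], [-0.038, 0.008]]
-0.24 132 [[-0.039, 0.001], [-0.04, 0.018]]
-0.225 45 [[-0.04, 0.009], [-0.04, 0.017]]
-0.21 135 [[-0.038, 0.013], [-0.045, 0.019]]
-0.195 313 [[-0.037, 0.029], [-0.052, 0.01]]
-0.18 37 [[-0.022, 0.02], [-0.052, -0.033]]
-0.165 41 [[-0.023, 0.022], [-0.052, -0.009]]
-0.15 402 [[-0.034, 0.028], [-0.093, 0.089]]
-0.135 700 [[-0.036, 0.033], [-0.095, 0.092]]
-0.12 380 [[-0.037, 0.015], [-0.082, 0.08]]
-0.105 81 [[-0.038, 0.003], [-0.087, 0.08]]
-0.09 7 [[-0.012, -0.0], [0.046, 0.053]]
-0.075 5 [[-0.008, -0.002], [0.045, 0.048]]
-0.06 9 [[-0.012, 0.004], [0.045, 0.06]]
-0.045 13 [[-0.013, 0.007], [0.044, 0.057]]
scene 1359
-0.195 7 [[-0.043, -0.035], [-0.047, -0.028]]
-0.18 59 [[-0.028, -0.014], [-0.05, 0.016]]
-0.165 94 [[-0.029, 0.002], [-0.05, 0.018]]
-0.15 279 [[-0.039, 0.021], [-0.09, 0.092]]
-0.135 383 [[-0.041, 0.027], [-0.092, 0.094]]
-0.12 266 [[-0.043, 0.019], [-0.086, 0.087]]
-0.105 97 [[-0.044, 0.024], [-0.086, 0.083]]
-0.09 20 [[-0.018, -0.003], [-0.061, 0.067]]
-0.075 55 [[-0.017, 0.008], [-0.063, 0.067]]
-0.06 56 [[-0.016, 0.007], [-0.062, 0.064]]
-0.045 38 [[-0.017, 0.002], [-0.06, 0.061]]
-0.03 5 [[-0.013, 0.009], [-0.042, 0.053]]
wristcam in tool [ 0.077  0.    -0.185] [[0.0, -0.959, -0.283], [1.0, 0.0, -0.001], [0.001, -0.283, 0.959]]
```

View pics/grip.png

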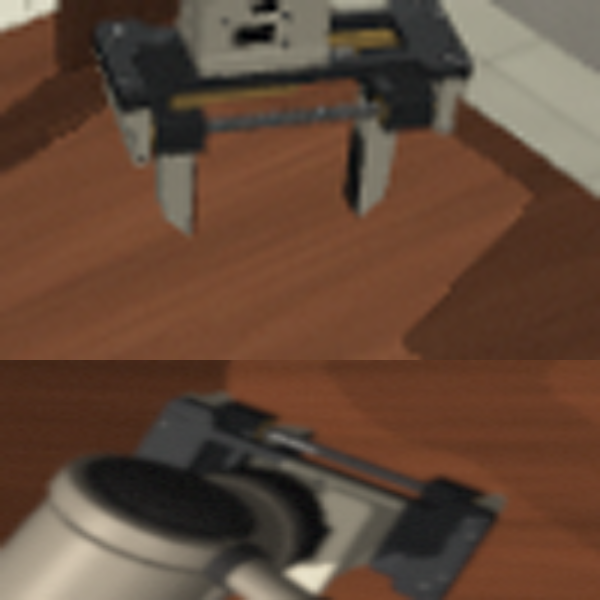

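The crop shows the finger tips at (190,235) and (360,210). The carriages start about 66 mm above them, and the outer side plates reach down to about (140,165). Next I'll go above the grip point and check the body's profile from there.

```bash
cat >> h.py <<'E'
from scipy.spatial.transform import Rotation as Rot
def rel(o,pos,xdir,zdir):
    """travel, dr(deg) from the present pose to TCP pos, tool x along xdir, z along zdir"""
    T=Rot.from_euler("xyz",o["tool_rot"]).as_matrix()
    z=np.array(zdir,float);z/=np.linalg.norm(z); x=np.array(xdir,float);x-=z*(x@z);x/=np.linalg.norm(x)
    W=np.c_[x,np.cross(z,x),z]
    return (T.T@(np.array(pos)-o["tool_pos"])).round(4), np.degrees(Rot.from_matrix(T.T@W).as_rotvec()).round(2)
E
python3 - <<'E'
from cell import *
from h import *
o=observe(); d=[-.093,.996,0]
print(rel(o,[.40,.30,.26],d,[0,0,-1])); print(rel(o,[.551,.070,.26],d,[0,0,-1]))
E
```

```text
(array([-0.24  , -0.0861, -0.0598]), array([-7.000e-02,  3.000e-02,  6.021e+01]))
(array([-0.4727, -0.2329, -0.0597]), array([-7.000e-02,  3.000e-02,  6.021e+01]))
```

Call:
arm_command(fingers=[-1, -1, -1, -1, -1, -1, -1, -1], travel=[[0, 0, -0.04], [-0.03, -0.01, -0.06], [-0.06, -0.025, -0.06], [-0.095, -0.04, -0.06], [-0.13, -0.055, -0.06], [-0.165, -0.07, -0.06], [-0.2, -0.085, -0.06], [-0.235, -0.1, -0.06]], dr=[[0, 0, 2], [0, 0, 8], [0, 0, 14], [0, 0, 20], [0, 0, 26], [0, 0, 32], [0, 0, 38], [0, 0, 44]])

```text
time: 0.82
tool_pos: [0.3906, 0.288, 0.2605]
tool_rot: [-3.141, -0.0, 1.942]
contact_force: [0.6, 0.4, 0.4]
opening: 0.0917
grip_force: 0.0
```

```bash
python3 - <<'E'
from cell import *
from h import *
o=observe(); d=[-.093,.996,0]; print(o["time"],o["tool_pos"],o["qpos"])
print(rel(o,[.551,.070,.26],d,[0,0,-1]))
E
```

```text
0.8167 [0.39058411 0.28803086 0.2605404 ] [4.77224249e-01 2.26089790e-01 1.51865334e+00 1.44107235e-04
 1.39701076e+00 1.06124861e-01]
(array([-0.2614,  0.0704,  0.0005]), array([-1.000e-02, -1.000e-02,  1.593e+01]))
```

Call:
arm_command(fingers=[-1, -1, -1, -1, -1, -1, -1, -1], travel=[[-0.038, 0.01, 0], [-0.076, 0.02, 0], [-0.114, 0.03, 0], [-0.152, 0.04, 0], [-0.19, 0.05, 0], [-0.228, 0.06, 0], [-0.261, 0.07, 0], [-0.261, 0.07, 0]], dr=[[0, 0, 3], [0, 0, 6], [0, 0, 9], [0, 0, 12], [0, 0, 15], [0, 0, 16], [0, 0, 16], [0, 0, 16]])

```text
time: 1.48
tool_pos: [0.5536, 0.0674, 0.2594]
tool_rot: [-3.141, 0.002, 1.662]
contact_force: [-1.0, 0.2, -0.9]
opening: 0.092
grip_force: 0.0
```

```bash
python3 - <<'E'
from cell import *
from h import *
o=observe(); print(o["tool_pos"],o["qpos"].round(3))
T=Rot.from_euler("xyz",o["tool_rot"]).as_matrix()
for n in ["scene","wrist"]:
    c=read_camera(n); np.savez(n+"1.npz",**c); z=c["z_map"]; v,u=np.mgrid[:384,:512]; k=z>0
    d,oo=rays(c,np.c_[u[k],v[k]]); P=oo+d*z[k][:,None]; L=(P-o["tool_pos"])@T
    print(n)
    for a in np.arange(-.17,.0,.01):
        s=L[(L[:,2]>=a)&(L[:,2]<a+.01)&(np.abs(L[:,0])<.1)&(np.abs(L[:,1])<.15)]
        if len(s)>2: print(round(a,3),len(s),(s[:,1].min().round(3),s[:,1].max().round(3)),np.histogram(np.abs(s[:,1]),[0,.06,.07,.08,.085,.09,.095,.1,.12])[0])
sc=dict(np.load("scene1.npz"))["color"]; w=dict(np.load("wrist1.npz"))["color"]
cv2.imwrite("pics/w1.png",np.vstack([cv2.resize(sc[100:250,150:350],(400,300),interpolation=cv2.INTER_CUBIC),cv2.resize(w,(400,300))]))
E
```

```text
[0.55362962 0.06736554 0.25942407] [-0.015  0.366  1.325 -0.002  1.45  -0.106]
scene
-0.17 60 (np.float64(-0.044), np.float64(0.022)) [60  0  0  0  0  0  0  0]
-0.16 95 (np.float64(-0.045), np.float64(0.02)) [95  0  0  0  0  0  0  0]
-0.15 134 (np.float64(-0.046), np.float64(0.019)) [134   0   0   0   0   0   0   0]
-0.14 779 (np.float64(-0.092), np.float64(0.099)) [278  87 149  69  83  62  51   0]
-0.13 208 (np.float64(-0.091), np.float64(0.098)) [118  13   9  10   6  14  38   0]
-0.12 225 (np.float64(-0.087), np.float64(0.096)) [126  41  21   4   6  22   5   0]
-0.11 206 (np.float64(-0.082), np.float64(0.09)) [115  14  17   5  53   2   0   0]
-0.1 73 (np.float64(-0.083), np.float64(0.091)) [16  2  4  4 46  1  0  0]
-0.09 6 (np.float64(-0.048), np.float64(-0.045)) [6 0 0 0 0 0 0 0]
-0.08 15 (np.float64(-0.059), np.float64(-0.042)) [15  0  0  0  0  0  0  0]
-0.07 19 (np.float64(-0.062), np.float64(-0.043)) [18  1  0  0  0  0  0  0]
-0.06 38 (np.float64(-0.06), np.float64(0.066)) [26 12  0  0  0  0  0  0]
-0.05 52 (np.float64(-0.06), np.float64(0.067)) [31 21  0  0  0  0  0  0]
-0.04 
[... 533 characters left out ...]
  0]
-0.1 2111 (np.float64(-0.076), np.float64(0.073)) [1776  245   90    0    0    0    0    0]
-0.09 962 (np.float64(-0.051), np.float64(0.047)) [962   0   0   0   0   0   0   0]
-0.08 797 (np.float64(-0.063), np.float64(0.06)) [788   9   0   0   0   0   0   0]
-0.07 1275 (np.float64(-0.066), np.float64(0.062)) [1057  218    0    0    0    0    0    0]
-0.06 1186 (np.float64(-0.065), np.float64(0.062)) [1027  159    0    0    0    0    0    0]
-0.05 1060 (np.float64(-0.065), np.float64(0.061)) [962  98   0   0   0   0   0   0]
-0.04 800 (np.float64(-0.063), np.float64(0.06)) [782  18   0   0   0   0   0   0]
-0.03 166 (np.float64(-0.055), np.float64(0.05)) [166   0   0   0   0   0   0   0]
```

View pics/w1.png

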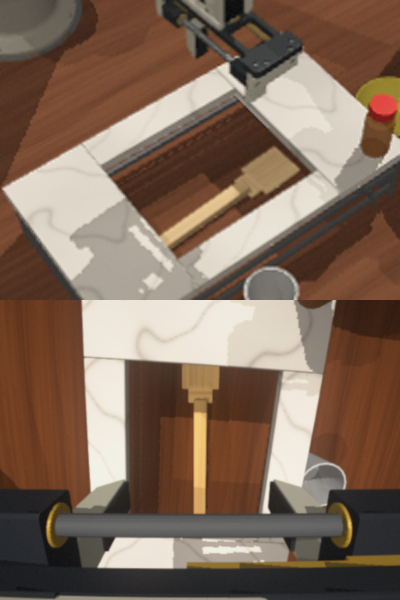

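The scene crop shows the gripper above the opening with its body clear. The wrist view below it shows the blade at (201,378), the handle running down to (200,510), and opening edges near columns 127 and 278. The gripper's wide parts start about 100 mm behind the TCP, at about ±87–90 mm. Next I'll refine the handle line and the opening's sides from the wrist view.

```bash
python3 - <<'E'
from cell import *
from h import *
c=dict(np.load("wrist1.npz")); im=c["color"]; hsv=cv2.cvtColor(im,cv2.COLOR_BGR2HSV)
o=observe()
s=((hsv[...,0]>10)&(hsv[...,0]<24)&(hsv[...,2]>140)).astype(np.uint8); w=((hsv[...,1]<50)&(hsv[...,2]>110)).astype(np.uint8)
H=[]
for v in range(84,270,8):
    u=np.where(s[v,200:320])[0]+200
    if len(u)==0: continue
    z=.008 if v<128 else .018
    P=onz(c,[[u.min()-.5,v],[u.max()+.5,v]],z)
    l=np.where(w[v,:250])[0]; r=np.where(w[v,270:420])[0]+270
    Q=onz(c,[[l.max()+.5 if len(l) else 0,v],[r.min()-.5 if len(r) else 0,v]],.115)
    print(v,u.min(),u.max(),P[:,:2].round(4).tolist(),P.mean(0)[:2].round(4),"| open",Q[:,:2].round(4).tolist())
    if v>135: H.append(P.mean(0)[:2])
H=np.array(H); f=np.polyfit(H[:,1],H[:,0],1); print("x=",f, "yaw",np.degrees(np.arctan(-f[0])),"x at .07",np.polyval(f,.07))
E
```

```text
84 234 319 [[0.5169, 0.156], [0.6229, 0.166]] [0.5699 0.161 ] | open [[0.4555, 0.1477], [0.5674, 0.1578]]
92 233 280 [[0.5164, 0.1463], [0.5759, 0.1518]] [0.5461 0.1491] | open [[0.4557, 0.1405], [0.6433, 0.158]]
100 233 279 [[0.5171, 0.1367], [0.5757, 0.1421]] [0.5464 0.1394] | open [[0.4558, 0.1332], [0.6408, 0.1504]]
108 233 279 [[0.5179, 0.1269], [0.5768, 0.1324]] [0.5473 0.1297] | open [[0.456, 0.1257], [0.6402, 0.1429]]
116 241 271 [[0.5287, 0.118], [0.5678, 0.1216]] [0.5483 0.1198] | open [[0.4561, 0.1182], [0.6405, 0.1354]]
124 241 271 [[0.5295, 0.108], [0.5689, 0.1117]] [0.5492 0.1099] | open [[0.4562, 0.1106], [0.6408, 0.1278]]
132 248 263 [[0.5394, 0.0999], [0.5594, 0.1017]] [0.5494 0.1008] | open [[0.4564, 0.1029], [0.6411, 0.1201]]
140 249 263 [[0.5415, 0.09], [0.5604, 0.0918]] [0.551  0.0909] | open [[0.4565, 0.0952], [0.6415, 0.1124]]
148 248 264 [[0.5412, 0.0798], [0.5626, 0.0818]] [0.5519 0.0808] | open [[0.4566, 0.0873], [0.6418, 0.1045]]
156 247 264 [[0.5408, 0.0694], [0.5637, 0.0716]] [0.5522 0.0705] | open [[0.4568, 0.0793], [0.6422, 0.0965]]
164 247 264 [[0.5417
[... 912 characters left out ...]
 -0.0281] | open [[0.4599, 0.0025], [0.6437, 0.0197]]
236 247 262 [[0.5503, -0.041], [0.5721, -0.0389]] [ 0.5612 -0.0399] | open [[0.4525, -0.0074], [0.6441, 0.0105]]
244 248 262 [[0.5527, -0.0528], [0.5733, -0.0509]] [ 0.563  -0.0518] | open [[0.4461, -0.0174], [0.6446, 0.0013]]
252 248 262 [[0.5537, -0.0649], [0.5745, -0.063]] [ 0.5641 -0.064 ] | open [[0.4407, -0.0275], [0.645, -0.0082]]
260 248 262 [[0.5548, -0.0773], [0.5757, -0.0753]] [ 0.5653 -0.0763] | open [[0.434, -0.0378], [0.6455, -0.0178]]
268 248 262 [[0.5559, -0.0898], [0.577, -0.0878]] [ 0.5664 -0.0888] | open [[0.2757, -0.0645], [0.6449, -0.0276]]
x= [-0.08695646  0.5583096 ] yaw 4.969737036187477 x at .07 0.5522226432511583
```

```bash
python3 - <<'E'
from cell import *
from h import *
o=observe(); d=[-.087,.996,0]
print(o["tool_pos"],rel(o,[.552,.075,.06],d,[0,0,-1]))
E
```

```text
[0.55093172 0.07154477 0.25973571] (array([0.0032, 0.0017, 0.1997]), array([-0.1 , -0.03,  0.41]))
```

Call:
arm_command(fingers=[-0.6, -0.5, -0.4, -0.4, -0.4, -0.4, -0.4, -0.4], travel=[[0.003, 0.002, 0.03], [0.003, 0.002, 0.06], [0.003, 0.002, 0.09], [0.003, 0.002, 0.12], [0.003, 0.002, 0.15], [0.003, 0.002, 0.18], [0.003, 0.002, 0.2], [0.003, 0.002, 0.2]], dr=[[0, 0, 0.4], [0, 0, 0.4], [0, 0, 0.4], [0, 0, 0.4], [0, 0, 0.4], [0, 0, 0.4], [0, 0, 0.4], [0, 0, 0.4]])

```text
time: 2.25
tool_pos: [0.5486, 0.0772, 0.0566]
tool_rot: [-3.133, -0.001, 1.662]
contact_force: [-0.7, -0.1, -0.2]
opening: 0.0644
grip_force: 0.0
```

Call:
arm_command(fingers=[-0.4, -0.4, -0.4, -0.4, -0.4, -0.4], travel=[[0, 0, 0.004], [0, 0, 0.008], [0, 0, 0.012], [0, 0, 0.016], [0, 0, 0.018], [0, 0, 0.018]], dr=[[0, 0, 0], [0, 0, 0], [0, 0, 0], [0, 0, 0], [0, 0, 0], [0, 0, 0]])

```text
time: 2.75
tool_pos: [0.5525, 0.0758, 0.0426]
tool_rot: [3.142, -0.0, 1.661]
contact_force: [-0.5, 0.1, 0.5]
opening: 0.0645
grip_force: 0.0
```

Call:
arm_command(fingers=[-0.4, -0.4, -0.4, -0.4, -0.4, -0.4], travel=[[0, 0, 0.005], [0, 0, 0.01], [0, 0, 0.014], [0, 0, 0.018], [0, 0, 0.02], [0, 0, 0.02]], dr=[[0, 0, 0], [0, 0, 0], [0, 0, 0], [0, 0, 0], [0, 0, 0], [0, 0, 0]])

```text
time: 3.25
tool_pos: [0.5521, 0.0758, 0.0219]
tool_rot: [-3.14, -0.0, 1.661]
contact_force: [-0.6, -0.7, 0.1]
opening: 0.0644
grip_force: 0.0
```

Call:
arm_command(fingers=[-0.4, -0.4, -0.4, -0.4, -0.4, -0.4, -0.4, -0.4], travel=[[0, 0, 0.003], [0, 0, 0.006], [0, 0, 0.009], [0, 0, 0.012], [0, 0, 0.015], [0, 0, 0.017], [0, 0, 0.018], [0, 0, 0.018]], dr=[[0, 0, 0], [0, 0, 0], [0, 0, 0], [0, 0, 0], [0, 0, 0], [0, 0, 0], [0, 0, 0], [0, 0, 0]])

```text
time: 3.92
tool_pos: [0.5524, 0.0758, 0.0043]
tool_rot: [-3.141, -0.0, 1.661]
contact_force: [0.1, -0.4, 0.1]
opening: 0.0644
grip_force: 0.0
```

```bash
python3 - <<'E'
from cell import *
from h import *
o=observe(); print(o)
a=read_camera("wrist")["color"]; b=read_camera("scene")["color"]
cv2.imwrite("pics/w2.png",np.vstack([cv2.resize(b[100:250,150:350],(400,300),interpolation=cv2.INTER_CUBIC),cv2.resize(a,(400,300))]))
E
```

```text
{'time': 3.9167, 'qpos': array([-1.18506964e-03,  6.26491127e-01,  1.66115673e+00,  1.24853775e-04,
        8.54355916e-01, -9.11186985e-02]), 'qvel': array([-0.00055796, -0.00608127, -0.00390513,  0.00014267,  0.00571424,
        0.00015131]), 'joint_efforts': array([-5.95738136e-03, -5.03767955e+01, -1.78486615e+01,  5.90194040e-02,
       -4.14280967e-04,  2.32230996e-04]), 'tool_pos': array([0.55235766, 0.07577788, 0.00432848]), 'tool_rot': array([-3.14119180e+00, -1.31143504e-04,  1.66064792e+00]), 'contact_force': array([ 0.11124607, -0.42999977,  0.06825507]), 'torque': array([-0.08851827,  0.04100913,  0.00161149]), 'grip_force': 0.0, 'opening': 0.06438535140397943}
```

View pics/w2.png

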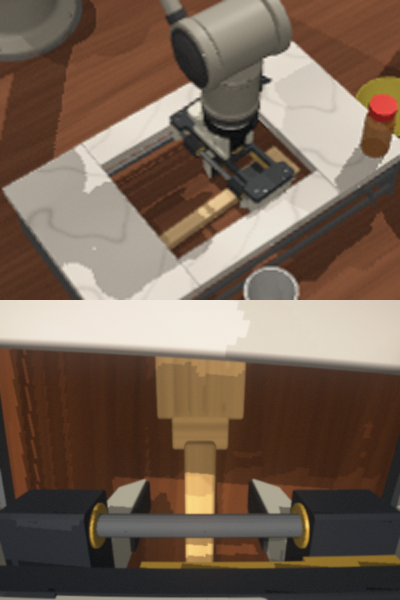

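The scene crop shows the body inside the opening without contact. In the wrist view the handle (column 200) is centred between the fingers. I'll go down 2 mm more and close.

Call:
arm_command(fingers=[-0.4, 0, 0.5, 1, 1, 1, 1, 1], travel=[[0, 0, 0.002], [0, 0, 0.002], [0, 0, 0.002], [0, 0, 0.002], [0, 0, 0.002], [0, 0, 0.002], [0, 0, 0.002], [0, 0, 0.002]], dr=[[0, 0, 0], [0, 0, 0], [0, 0, 0], [0, 0, 0], [0, 0, 0], [0, 0, 0], [0, 0, 0], [0, 0, 0]], squeeze=45)

```text
time: 4.68
tool_pos: [0.5525, 0.0758, 0.0027]
tool_rot: [3.141, -0.0, 1.661]
contact_force: [-0.4, -0.0, 0.5]
opening: 0.0223
grip_force: 0.0
```

Call:
arm_command(fingers=[1, 1, 1, 1, 1, 1, 1, 1], travel=[[0, 0, 0], [0, 0, 0], [0, 0, -0.003], [0, 0, -0.006], [-0.004, 0, -0.008], [-0.009, -0.001, -0.008], [-0.014, -0.001, -0.008], [-0.014, -0.001, -0.008]], dr=[[0, 0, 0], [0, 0, 0], [0, 0, 0], [0, 0, 0], [0, 0, 0], [0, 0, 0], [0, 0, 0], [0, 0, 0]])

```text
time: 5.35
tool_pos: [0.5529, 0.0606, 0.0107]
tool_rot: [3.141, 0.0, 1.66]
contact_force: [0.2, -0.4, -0.4]
opening: 0.0006
grip_force: 0.0
```

The fingers closed fully, so the grip slipped off. I'll look before retrying.

```bash
python3 - <<'E'
from cell import *
from h import *
o=observe(); print(o["opening"],o["tool_pos"])
a=read_camera("wrist"); np.savez("wrist3.npz",**a)
t=read_camera("top"); np.savez("top3.npz",**t)
cv2.imwrite("pics/w3.png",np.hstack([a["color"][:,100:420],cv2.resize(t["color"][160:280,160:360],(640,384),interpolation=cv2.INTER_CUBIC)[:,:480]]))
E
```

```text
0.0005993867750552939 [0.55288466 0.06055112 0.0106915 ]
```

View pics/w3.png

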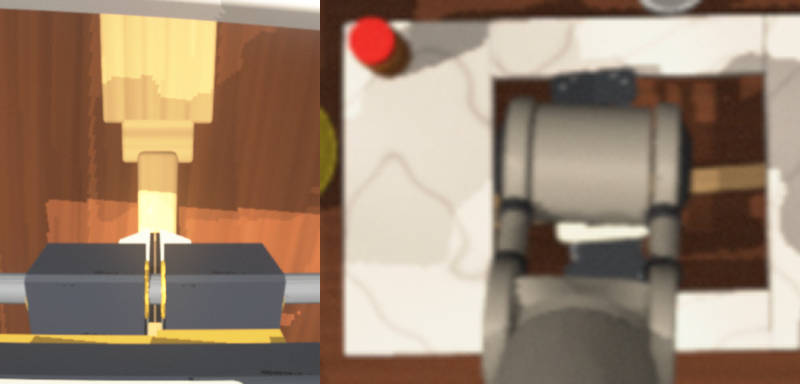

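The crops show the fingers shut at column 155, right over the handle (column 158), so they passed above it. The depth data had no finger points nearer than about 20 mm to the stated TCP. I'll check where the finger ends really are.

```bash
python3 - <<'E'
from cell import *
from h import *
o=observe(); T=Rot.from_euler("xyz",o["tool_rot"]).as_matrix()
for f,tp in [("wrist1",[.5536,.0674,.2594]),("scene1",[.5515,.0710,.2597]),("wrist3",o["tool_pos"])]:
    c=dict(np.load(f+".npz")); z=c["z_map"]; v,u=np.mgrid[:384,:512]; k=z>0
    d,oo=rays(c,np.c_[u[k],v[k]]); P=oo+d*z[k][:,None]; L=(P-np.array(tp))@T; uu=np.c_[u[k],v[k]]
    q=(np.abs(L[:,0])<.03)&(np.abs(L[:,1])<.08)&(L[:,2]<.03)&(L[:,2]>-.06)
    print(f,"finger z hist",[(round(a,3),int(((L[q,2]>=a)&(L[q,2]<a+.005)).sum())) for a in np.arange(-.05,.03,.005)])
    # planes
    for nm,m in [("slab",(np.abs(P[:,2]-.115)<.03)&(P[:,0]>.5)&(P[:,0]<.6)&(P[:,1]>.175)&(P[:,1]<.22)),("table",(P[:,2]<.012)&(P[:,0]>.5)&(P[:,0]<.53)&(P[:,1]>.0)&(P[:,1]<.1)),
      ("handle",(np.abs(P[:,0]-(.5583-.087*P[:,1]))<.006)&(P[:,1]>.082)&(P[:,1]<.095)&(P[:,2]<.03)),("blade",(np.abs(P[:,0]-.5475)<.02)&(P[:,1]>.13)&(P[:,1]<.145)&(P[:,2]<.03))]:
        if m.sum(): print(nm,m.sum(),np.median(P[m,2]).round(4))
c=dict(np.load("wrist1.npz")); cv2.imwrite("pics/w4.png",cv2.resize(c["color"][220:384],None,fx=1.5,fy=1.5))
L0=(onz(c,[[165,230]],.1)) 
z=c["z_map"]; 
for v in range(226,330,8): print(v,[float(z[v,u].round(3)) for u in range(100,190,8)])
E
```

```text
wrist1 finger z hist [(np.float64(-0.05), 541), (np.float64(-0.045), 522), (np.float64(-0.04), 459), (np.float64(-0.035), 341), (np.float64(-0.03), 165), (np.float64(-0.025), 0), (np.float64(-0.02), 0), (np.float64(-0.015), 0), (np.float64(-0.01), 0), (np.float64(-0.005), 0), (np.float64(-0.0), 0), (np.float64(0.005), 0), (np.float64(0.01), 0), (np.float64(0.015), 0), (np.float64(0.02), 0), (np.float64(0.025), 0)]
slab 5911 0.1158
table 1630 0.0011
handle 105 0.019
blade 394 0.0089
scene1 finger z hist [(np.float64(-0.05), 23), (np.float64(-0.045), 31), (np.float64(-0.04), 14), (np.float64(-0.035), 14), (np.float64(-0.03), 10), (np.float64(-0.025), 1), (np.float64(-0.02), 0), (np.float64(-0.015), 0), (np.float64(-0.01), 0), (np.float64(-0.005), 0), (np.float64(-0.0), 0), (np.float64(0.005), 0), (np.float64(0.01), 0), (np.float64(0.015), 0), (np.float64(0.02), 0), (np.float64(0.025), 0)]
slab 399 0.1154
table 259 0.0002
handle 15 0.0196
blade 49 0.0086
wrist3 finger z hist [(np.float64(-0.05), 86), (np.float64(-0.045), 222), (np.float64(-0.04), 262), (np.float64(-0.035), 148), (np.flo
[... 2910 characters left out ...]
99999666213989, 0.12300000339746475, 0.12999999523162842, 0.1340000033378601, 0.38100001215934753, 0.38100001215934753, 0.3799999952316284, 0.3799999952316284, 0.3790000081062317, 0.38100001215934753]
314 [0.10499999672174454, 0.10999999940395355, 0.11500000208616257, 0.12300000339746475, 0.13099999725818634, 0.1340000033378601, 0.3840000033378601, 0.3840000033378601, 0.38199999928474426, 0.382999986410141, 0.382999986410141, 0.382999986410141]
322 [0.10300000011920929, 0.10999999940395355, 0.11500000208616257, 0.12200000137090683, 0.13199999928474426, 0.3869999945163727, 0.3880000114440918, 0.3869999945163727, 0.3889999985694885, 0.38499999046325684, 0.38499999046325684, 0.3869999945163727]
```

View pics/w4.png

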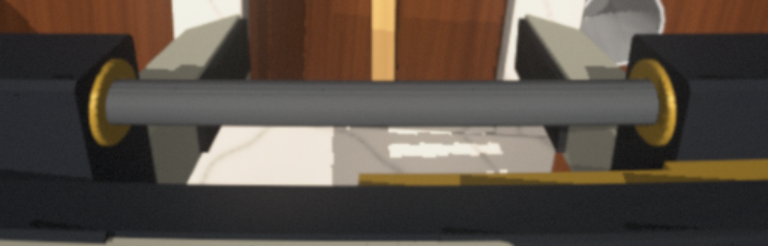

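Both cameras agree that the finger ends are 26 mm short of the reported TCP. With the reported TCP at z=0.003 the ends were at about 0.028, above the 18 mm handle. I have to go about 20–25 mm lower, where the body's wide part nears the slab, so I'll align the yaw with the shelf, centre in the opening, and descend while watching the force.

```bash
python3 - <<'E'
from cell import *
from h import *
o=observe()
c=dict(np.load("wrist3.npz")); im=c["color"]; hsv=cv2.cvtColor(im,cv2.COLOR_BGR2HSV)
for v in (140,160,180,200,220):
    s=(hsv[v,:,0]>14)&(hsv[v,:,0]<26)&(hsv[v,:,2]>120); u=np.where(s[200:320])[0]+200
    print(v,u.min(),u.max(),onz(c,[[(u.min()+u.max())/2,v]],.018)[0,:2].round(4))
print(rel(o,[.5515,.075,.012],[-.026,1,0],[0,0,-1]))
E
```

```text
140 222 293 [0.5492 0.1144]
160 223 292 [0.5501 0.1038]
180 238 277 [0.5511 0.0928]
200 237 277 [0.5519 0.0814]
220 238 276 [0.553  0.0697]
(array([ 0.0138,  0.    , -0.0015]), array([-0.01, -0.01,  3.61]))
```

Call:
arm_command(fingers=[-0.2, -0.4, -0.4, -0.4, -0.4, -0.4], travel=[[0, 0, -0.004], [0.005, 0, -0.004], [0.01, 0, -0.004], [0.015, 0, -0.004], [0.015, 0, -0.004], [0.015, 0, -0.004]], dr=[[0, 0, 0], [0, 0, 1], [0, 0, 2], [0, 0, 3.5], [0, 0, 3.5], [0, 0, 3.5]])

```text
time: 5.95
tool_pos: [0.5514, 0.0769, 0.0148]
tool_rot: [3.141, -0.0, 1.601]
contact_force: [-0.8, 0.3, -0.5]
opening: 0.0357
grip_force: 0.0
```

Call:
arm_command(fingers=[-0.4, -0.4, -0.4, -0.4, -0.4, -0.4, -0.4, -0.4], travel=[[0, 0, 0], [0, 0, 0], [0, 0, 0], [0, 0, 0.004], [0, 0, 0.008], [0, 0, 0.012], [0, 0, 0.014], [0, 0, 0.014]], dr=[[0, 0, 0], [0, 0, 0], [0, 0, 0], [0, 0, 0], [0, 0, 0], [0, 0, 0], [0, 0, 0], [0, 0, 0]])

```text
time: 6.62
tool_pos: [0.5509, 0.0766, -0.0002]
tool_rot: [-3.14, -0.0, 1.6]
contact_force: [-0.2, -0.3, -0.8]
opening: 0.064
grip_force: 0.0
```

Call:
arm_command(fingers=[-0.4, -0.4, -0.4, -0.4, -0.4], travel=[[0, 0, 0.002], [0, 0, 0.004], [0, 0, 0.006], [0, 0, 0.008], [0, 0, 0.008]], dr=[[0, 0, 0], [0, 0, 0], [0, 0, 0], [0, 0, 0], [0, 0, 0]])

```text
time: 7.03
tool_pos: [0.5511, 0.0766, -0.0078]
tool_rot: [-3.141, -0.0, 1.599]
contact_force: [0.5, -0.7, -0.3]
opening: 0.0642
grip_force: 0.0
```

No contact so far. I'll continue slowly.

Call:
arm_command(fingers=[-0.4, -0.4, -0.4, -0.4, -0.4], travel=[[0, 0, 0.002], [0, 0, 0.004], [0, 0, 0.006], [0, 0, 0.008], [0, 0, 0.008]], dr=[[0, 0, 0], [0, 0, 0], [0, 0, 0], [0, 0, 0], [0, 0, 0]])

```text
time: 7.45
tool_pos: [0.5522, 0.0767, -0.0155]
tool_rot: [3.14, -0.0, 1.599]
contact_force: [4.8, 0.9, -1.3]
opening: 0.0643
grip_force: 0.0
```

Call:
arm_command(fingers=[-0.4, -0.4, -0.4], travel=[[0, 0.001, 0], [0, 0.002, 0], [0, 0.002, 0]], dr=[[0, 0, 0], [0, 0, 0], [0, 0, 0]])

```text
time: 7.7
tool_pos: [0.5519, 0.0768, -0.0159]
tool_rot: [-3.138, -0.0, 1.6]
contact_force: [-3.3, -1.3, 0.7]
opening: 0.0646
grip_force: 0.0
```

Call:
arm_command(fingers=[-0.4, -0.4, 0, 0.5, 1, 1, 1, 1], travel=[[0, -0.001, 0], [0, -0.001, 0.002], [0, -0.001, 0.002], [0, -0.001, 0.002], [0, -0.001, 0.002], [0, -0.001, 0.002], [0, -0.001, 0.002], [0, -0.001, 0.002]], dr=[[0, 0, 0], [0, 0, 0], [0, 0, 0], [0, 0, 0], [0, 0, 0], [0, 0, 0], [0, 0, 0], [0, 0, 0]], squeeze=50)

```text
time: 8.37
tool_pos: [0.5522, 0.0767, -0.0174]
tool_rot: [-3.141, -0.0, 1.6]
contact_force: [-2.0, 0.5, -0.8]
opening: 0.0287
grip_force: 0.0
```

Call:
arm_command(fingers=[1, 1, 1, 1], travel=[[0, 0, 0], [0, 0, 0], [0, 0, 0], [0, 0, 0]], dr=[[0, 0, 0], [0, 0, 0], [0, 0, 0], [0, 0, 0]])

```text
time: 8.7
tool_pos: [0.5522, 0.0767, -0.0175]
tool_rot: [-3.141, -0.0, 1.6]
contact_force: [-1.3, 0.8, -1.5]
opening: 0.0211
grip_force: 49.3
```

Gripped at 49 N. Next I'll lift a little and slide towards the tail end.

Call:
arm_command(fingers=[1, 1, 1, 1, 1, 1, 1, 1], travel=[[0, 0, -0.004], [0, 0, -0.008], [0, 0, -0.012], [-0.01, 0, -0.014], [-0.02, 0, -0.014], [-0.03, 0, -0.014], [-0.04, 0, -0.014], [-0.04, 0, -0.014]], dr=[[0, 0, 0], [0, 0, 0], [0, 0, 0], [0, 0, 0], [0, 0, 0], [0, 0, 0], [0, 0, 0], [0, 0, 0]])

```text
time: 9.37
tool_pos: [0.5537, 0.0342, -0.0035]
tool_rot: [3.142, 0.0, 1.597]
contact_force: [0.4, -0.8, -1.7]
opening: 0.0214
grip_force: 49.3
```

```bash
python3 - <<'E'
from cell import *
from h import *
o=observe(); print(o["opening"],o["grip_force"],o["tool_pos"],o["contact_force"].round(1),o["torque"].round(2))
a=read_camera("wrist"); np.savez("wrist5.npz",**a)
b=read_camera("scene"); 
cv2.imwrite("pics/w5.png",np.hstack([a["color"][:,80:440],cv2.resize(b["color"][110:240,170:320],(440,384),interpolation=cv2.INTER_CUBIC)]))
z=a["z_map"]; v,u=np.mgrid[:384,:512]; k=(z>0)&(u>225)&(u<290)&(v<240)
d,oo=rays(a,np.c_[u[k],v[k]]); P=oo+d*z[k][:,None]
for y in np.arange(.04,.17,.01):
    m=(np.abs(P[:,1]-y)<.003)&(P[:,2]<.09)
    if m.sum()>5: print(y.round(3),np.percentile(P[m,2],[50,80]).round(4),P[m,0].mean().round(4))
E
```

```text
0.021410038474172492 49.287461042404175 [ 0.55372556  0.03422226 -0.00348335] [ 0.4 -0.8 -1.7] [-0.07  0.01 -0.05]
0.04 [0.0009 0.0014] 0.5607
0.05 [0.0326 0.0333] 0.5548
0.06 [0.0326 0.0333] 0.5527
0.07 [0.0231 0.0236] 0.5536
0.08 [0.0231 0.0236] 0.5534
0.09 [0.0232 0.0236] 0.5531
0.1 [0.0232 0.0238] 0.5529
0.11 [0.0232 0.0238] 0.5525
0.12 [0.0232 0.0238] 0.5523
0.13 [0.0234 0.024 ] 0.552
0.14 [0.0234 0.024 ] 0.5517
0.15 [0.0232 0.0238] 0.5529
```

View pics/w5.png

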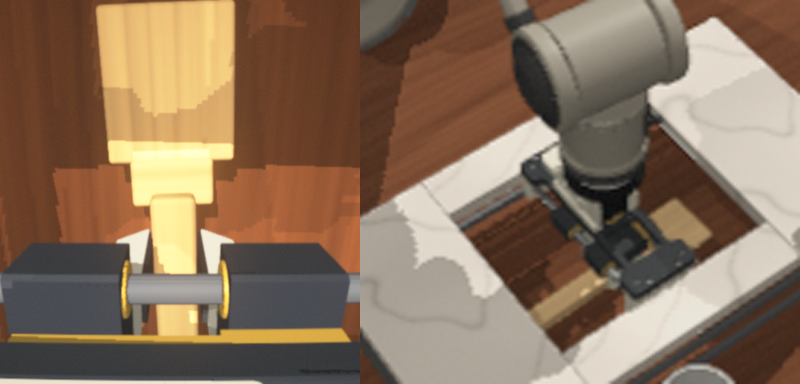

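The wrist crop shows the whole blade, its tip edge near row 3, lifted level and firmly between the fingers. The scene crop shows it clear of the opening's edge. Next I'll compute the tail-anchored tilt.

```bash
python3 - <<'E'
from h import *
a=dict(np.load("wrist5.npz")); hsv=cv2.cvtColor(a["color"],cv2.COLOR_BGR2HSV)
s=(hsv[...,0]>10)&(hsv[...,0]<26)&(hsv[...,2]>150)
r=np.where(s[:60,230:270].mean(1)>.8)[0].min(); ty=onz(a,[[248,r]],.0235)[0]; print("tip row",r,ty.round(4))
p=np.array([.0342,-.0035]); tail=np.array([ty[1]-.320-p[0],-(.0150-p[1])]); print("tail in tool",tail, "world y",ty[1]-.32)
c0=.0367
for th,sh,dz in [(0,-.013,0),(4,-.015,0),(8,-.016,0),(12,-.017,0),(16,-.018,0),(20,-.018,0),(24,-.018,0),(27,-.018,0),(30,-.018,0)]:
    t=np.radians(th);R=np.array([[np.cos(t),np.sin(t)],[-np.sin(t),np.cos(t)]])
    tr=tail+[sh,dz]-R@tail
    W=lambda q:(p+[1,0]*0+((tr+R@np.array(q))*[1,-1])+[-c0,0]).round(3)
    tip=W(tail+[.32,-.004]); 
    x0=W(tail+[0,-.018]);x1=W(tail+[.235,-.018]); e=np.interp(-.120,[x0[0],x1[0]],[x0[1],x1[1]])
    print(th,tr.round(3),"tip",tip,"tail",W(tail),"handle top at -y edge",e.round(3),"body corner",W([-.044,-.092]),W([-.044,-.12]))
E
```

```text
tip row 2 [0.5474 0.1491 0.0235]
tail in tool [-0.20508976 -0.0185    ] world y -0.17088975956590924Traceback (most recent call last):
  File "<stdin>", line 11, in <module>
  File "<stdin>", line 10, in <lambda>
ValueError: operands could not be broadcast together with shapes (2,) (0,)
```

```bash
python3 - <<'E'
from h import *
p=np.array([.0342,-.0035]); tail=np.array([-.205,-.0185]); c0=.0367
for th,sh in [(0,-.010),(4,-.012),(8,-.014),(12,-.014),(16,-.014),(20,-.014),(24,-.014),(27,-.014),(30,-.014)]:
    t=np.radians(th);R=np.array([[np.cos(t),np.sin(t)],[-np.sin(t),np.cos(t)]])
    tr=tail+[sh,0]-R@tail
    W=lambda q:(p+((tr+R@np.array(q))*[1,-1])+[-c0,0]).round(3)
    tip=W(tail+[.32,-.004]); x0=W(tail+[0,-.018]);x1=W(tail+[.235,-.018]); e=np.interp(-.120,[x0[0],x1[0]],[x0[1],x1[1]])
    print(th,tr.round(3),"tip",tip,"tail",W(tail),"top@edge",e.round(3),"body",W([-.044,-.092]),W([-.044,-.12]),W([-.044,-.155]))
E
```

```text
0 [-0.01  0.  ] tip [0.103 0.019] tail [-0.218  0.015] top@edge 0.033 body [-0.057  0.088] [-0.057  0.116] [-0.057  0.152]
4 [-0.011 -0.014] tip [0.099 0.041] tail [-0.22   0.015] top@edge 0.04 body [-0.064  0.1  ] [-0.066  0.127] [-0.068  0.162]
8 [-0.013 -0.029] tip [0.095 0.063] tail [-0.222  0.015] top@edge 0.048 body [-0.072  0.11 ] [-0.076  0.138] [-0.081  0.173]
12 [-0.015 -0.043] tip [0.091 0.085] tail [-0.222  0.015] top@edge 0.055 body [-0.079  0.12 ] [-0.085  0.148] [-0.092  0.182]
16 [-0.017 -0.057] tip [0.085 0.107] tail [-0.222  0.015] top@edge 0.063 body [-0.087  0.13 ] [-0.095  0.157] [-0.104  0.191]
20 [-0.02  -0.071] tip [0.078 0.128] tail [-0.222  0.015] top@edge 0.071 body [-0.095  0.139] [-0.105  0.165] [-0.117  0.198]
24 [-0.024 -0.085] tip [0.069 0.149] tail [-0.222  0.015] top@edge 0.08 body [-0.104  0.148] [-0.116  0.173] [-0.13   0.205]
27 [-0.028 -0.095] tip [0.062 0.164] tail [-0.222  0.015] top@edge 0.087 body [-0.111  0.154] [-0.124  0.179] [-0.14  0.21]
30 [-0.032 -0.105] tip [0.054 0.178] tail [-0.222  0.015] top@edge 0.094 body [-0.119  0.159] [-0.133  0.183] [-0.15   0.214]
```

Call:
arm_command(fingers=[1, 1, 1, 1, 1, 1, 1, 1], travel=[[-0.01, 0, 0], [-0.011, 0, -0.014], [-0.013, 0, -0.029], [-0.015, 0, -0.043], [-0.017, 0, -0.057], [-0.02, 0, -0.071], [-0.024, 0, -0.085], [-0.024, 0, -0.085]], dr=[[0, 0, 0], [0, 4, 0], [0, 8, 0], [0, 12, 0], [0, 16, 0], [0, 20, 0], [0, 24, 0], [0, 24, 0]])

```text
time: 10.13
tool_pos: [0.5558, 0.0094, 0.083]
tool_rot: [3.138, -0.42, 1.598]
contact_force: [0.2, -0.2, -2.5]
opening: 0.0212
grip_force: 49.3
```

Call:
arm_command(fingers=[1, 1, 1], travel=[[0, 0, 0], [0, 0, 0], [0, 0, 0]], dr=[[0, 0, 0], [0, 0, 0], [0, 0, 0]])

```text
time: 10.38
tool_pos: [0.5536, 0.0137, 0.0809]
tool_rot: [-3.14, -0.418, 1.6]
contact_force: [0.5, 0.2, -2.3]
opening: 0.0216
grip_force: 49.3
```

```bash
python3 - <<'E'
from cell import *
from h import *
o=observe(); print(o["opening"],o["grip_force"],o["tool_pos"],o["contact_force"].round(1),o["torque"].round(2),o["qpos"].round(2))
a=read_camera("wrist"); b=read_camera("scene"); np.savez("wrist6.npz",**a)
cv2.imwrite("pics/w6.png",np.hstack([a["color"][:,80:440],cv2.resize(b["color"][110:240,170:320],(440,384),interpolation=cv2.INTER_CUBIC)]))
E
```

```text
0.02158184406923025 49.2866849899292 [0.55362722 0.01368273 0.08094616] [ 0.5  0.2 -2.3] [-0.36  0.07 -0.02] [-0.36  0.58  1.58  0.42  1.18 -0.59]
```

View pics/w6.png

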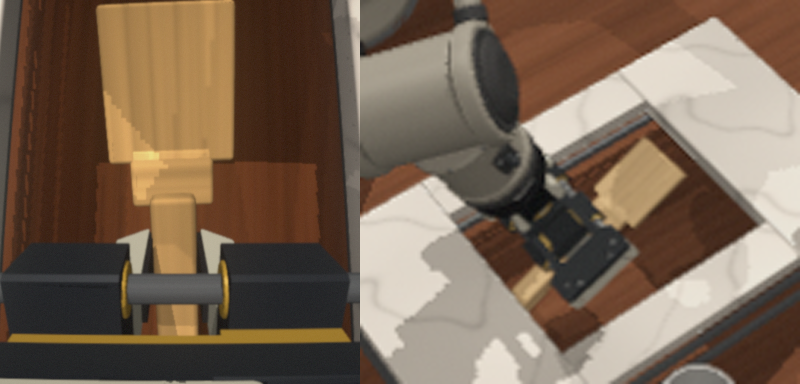

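The wrist crop shows the blade still square in the grip, and the scene crop shows it rising through the opening at 24°. Next I'll slide it out along its own axis.

Call:
arm_command(fingers=[1, 1, 1, 1, 1, 1, 1, 1], travel=[[0.015, 0, 0], [0.04, 0, 0], [0.065, 0, 0], [0.09, 0, 0], [0.115, 0, 0], [0.14, 0, 0], [0.165, 0, 0], [0.19, 0, 0]], dr=[[0, 0, 0], [0, 0, 0], [0, 0, 0], [0, 0, 0], [0, 0, 0], [0, 0, 0], [0, 0, 0], [0, 0, 0]])

```text
time: 11.15
tool_pos: [0.5484, 0.1888, 0.1598]
tool_rot: [-3.141, -0.419, 1.601]
contact_force: [0.7, 0.5, -1.7]
opening: 0.0216
grip_force: 49.3
```

Call:
arm_command(fingers=[1, 1, 1, 1, 1, 1, 1, 1], travel=[[0.02, 0, 0], [0.035, 0, -0.015], [0.045, 0, -0.035], [0.055, 0, -0.055], [0.065, 0, -0.075], [0.075, 0, -0.095], [0.08, 0, -0.1], [0.08, 0, -0.1]], dr=[[0, 0, 0], [0, 0, 0], [0, 0, 0], [0, 0, 0], [0, 0, 0], [0, 0, 0], [0, 0, 0], [0, 0, 0]])

```text
time: 11.82
tool_pos: [0.5484, 0.2201, 0.2848]
tool_rot: [3.137, -0.419, 1.603]
contact_force: [0.5, -0.7, -1.4]
opening: 0.0214
grip_force: 49.3
```

Call:
arm_command(fingers=[1, 1, 1, 1, 1, 1], travel=[[0, 0, 0], [0, 0, 0], [0, 0, 0], [0, 0, 0], [0, 0, 0], [0, 0, 0]], dr=[[0, 0, 0], [0, 0, 0], [0, 0, 0], [0, 0, 0], [0, 0, 0], [0, 0, 0]])

```text
time: 12.32
tool_pos: [0.5483, 0.2185, 0.2823]
tool_rot: [-3.141, -0.419, 1.599]
contact_force: [0.6, 0.4, -0.9]
opening: 0.0214
grip_force: 49.3
```

```bash
python3 - <<'E'
from cell import *
from h import *
o=observe(); print(o["time"],o["opening"],o["grip_force"],o["tool_pos"],o["contact_force"].round(1),o["qvel"].round(3))
T=Rot.from_euler("xyz",o["tool_rot"]).as_matrix()
for q in ([.115,0,-.0225],[-.205,0,-.0275]): print((o["tool_pos"]+T@q).round(3))
a=read_camera("wrist"); b=read_camera("scene")
cv2.imwrite("pics/w7.png",np.hstack([cv2.resize(a["color"],(288,384))[:,:],b["color"]]))
E
```

```text
12.3167 0.02138294552651779 49.28680658340454 [0.54827043 0.21849718 0.28229131] [ 0.6  0.4 -0.9] [ 0.001 -0.005 -0.004  0.     0.     0.   ]
[0.546 0.314 0.35 ]
[0.554 0.02  0.224]
```

View pics/w7.png

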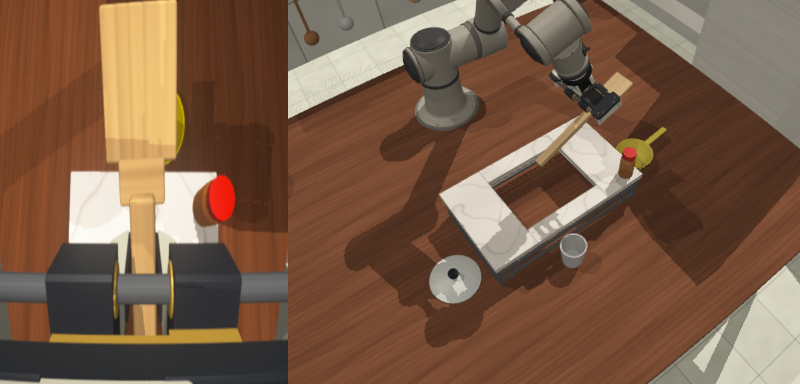

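The spatula is held free above the slab, from tail at about (540,163) to blade at about (620,85). Its ends are at z≈0.22 and 0.35, and it is still. The bystanders are undisturbed, so I'm handing in.

```bash
python3 -c "
from cell import *
print(hand_in())"
```

```text
the job is handed in; nothing more can be done
None
```

I handed the job in with the spatula drawn out blade end first and held still at 49 N, its ends at about 0.22 m and 0.35 m above the worktop. It looked clear of everything else, and the bottle, cup, lid and strainer looked undisturbed. The first grasp closed on air because the real finger ends sit about 26 mm short of the reported TCP, and the hand-in gave no verdict.

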